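# Set up the mounting-cup feeder

### The job

Make the cup feeder ready for resin casting: slide each of the two carrier plates along its lane, without lifting it out, until its hole drops over the dowel and it lies flat. Then turn the thumbscrew clockwise until it bottoms and back it off a quarter of a turn, and finally nest every loose mounting cup, mouth up, in the stack of its own size: large cups into the cup on one carrier, small ones into the cup on the other. Do not disturb the tape roll or the clear sample case.

Things in the scene. Friction and masses are not known exactly. Their poses are not given: they have to be found in the camera images.
- fixture: fixed dark steel bed 196 (its x) x 166 x 8 mm on the desk; origin at the centre of its underside. Two open-ended lanes 65 mm wide run along its x at y = +49.5 and -49.5 mm, between grey rails with tops 20 mm above the desk (middle rail 34 mm wide, outer ones 10 mm). A black line across the rails shows where the dowels stand along the lanes (x = +35 mm).
- dowel_left (a point): foot of the dowel pin in the lane at fixture y = +49.5 mm, on the lane floor (8 mm above the desk). The pin is 8 mm in diameter and 7 mm tall with a round top, and is hidden under the carrier plate.
- dowel_right (a point): the same for the lane at fixture y = -49.5 mm.
- thumbscrew (a joint): steel wing thumbscrew on the middle rail, vertical axis; rad, grows as it is turned clockwise seen from above (tightening), bottoms against a hard stop at 4.0, starts somewhere between 0.6 and 2.2; a light friction holds it wherever it is left. At 0 the wing lies along the fixture's x; it turns in place, without rising or sinking.
- screw_wing (a point): on the thumbscrew's axis, half-way up its wing (52 mm above the desk). The wing is a flat upright bar 40 mm long, 10 mm thick, 24 mm tall (40 to 64 mm above the desk), long axis = this frame's x axis; grip across its thickness.
- carrier_large: loose aluminium plate 125 x 62 x 6 mm, 0.22 kg, in either lane (varies), with a large cup fixed on it; origin at the centre of its underside, x along the lane. At first its +x end rides on the dowel's top (tilt 4 to 6 degrees), the hole 11 to 20 mm past or short of the pin; over the pin it falls flat and the pin stops it. Slides at 1 to 5 N; pushing its cup's rim with closed fingers works.
- carrier_large_hole (a point): centre of that plate's 12.5 mm through hole, at the underside; 32 mm to +x of the plate's centre.
- carrier_large_cup (a point): centre of the underside of the cup fixed on that plate (at the plate's top face, 30 mm to -x of the plate's centre). The cup is 40 mm tall with a rim 56 mm across; its floor is 15 mm above this point.
- carrier_small: loose aluminium plate 125 x 62 x 6 mm, 0.22 kg, in either lane (varies), with a small cup fixed on it; origin at the centre of its underside, x along the lane. At first its +x end rides on the dowel's top (tilt 4 to 6 degrees), the hole 11 to 20 mm past or short of the pin; over the pin it falls flat and the pin stops it. Slides at 1 to 5 N; pushing its cup's rim with closed fingers works.
- carrier_small_hole (a point): centre of that plate's 12.5 mm through hole, at the underside; 32 mm to +x of the plate's centre.
- carrier_small_cup (a point): centre of the underside of the cup fixed on that plate (at the plate's top face, 30 mm to -x of the plate's centre). The cup is 34 mm tall with a rim 44 mm across; its floor is 13 mm above this point.
- cup_large_0_mid (a point): loose large grey cup, standing mouth up (may be absent): 40 mm tall, rim 56 mm across (the top 9 mm are a straight lip), tapering to 34 mm at the foot, thick floor 15 mm; this point is on its axis, half-way up (20 mm above the foot). A cup nested in another stands 15 mm higher; 40 g.
- cup_large_1_mid (a point): loose large grey cup, standing mouth up (may be absent): 40 mm tall, rim 56 mm across (the top 9 mm are a straight lip), tapering to 34 mm at the foot, thick floor 15 mm; this point is on its axis, half-way up (20 mm above the foot). A cup nested in another stands 15 mm higher; 40 g.
- cup_large_2_mid (a point): loose large grey cup, standing mouth up (may be absent): 40 mm tall, rim 56 mm across (the top 9 mm are a straight lip), tapering to 34 mm at the foot, thick floor 15 mm; this point is on its axis, half-way up (20 mm above the foot). A cup nested in another stands 15 mm higher; 40 g.
- cup_small_0_mid (a point): loose small grey cup, standing mouth up (may be absent): 34 mm tall, rim 44 mm across (the top 8 mm are a straight lip), tapering to 24 mm at the foot, thick floor 13 mm; this point is on its axis, half-way up (17 mm above the foot). A cup nested in another stands 13 mm higher; 40 g.
- cup_small_1_mid (a point): loose small grey cup, standing mouth up (may be absent): 34 mm tall, rim 44 mm across (the top 8 mm are a straight lip), tapering to 24 mm at the foot, thick floor 13 mm; this point is on its axis, half-way up (17 mm above the foot). A cup nested in another stands 13 mm higher; 40 g.
- tape: bystander: roll of tape lying among the cups, 52 mm across, 19 mm high; origin at the underside.
- sample_case: bystander: flat clear snap box 64 x 62 x 14 mm, right of the cups; origin at the underside.
Things that resemble listed ones, but are neither listed nor needed, are in the scene too. Leave any green look-alike of the part that bears cup_small_0_mid alone.

How it is judged (in metres and radians):
On the way, in this order (a step that is already met when the one before it is completed fails the run):
1. both carrier plates lie flat with their holes over the dowels (((horizontal distance between carrier_large_hole and dowel_left below 0.004 m and z of carrier_large_hole in the frame of dowel_left below 0.0025 m) or (horizontal distance between carrier_large_hole and dowel_right below 0.004 m and z of carrier_large_hole in the frame of dowel_right below 0.0025 m)) and angle between each of carrier_large, carrier_small's own z axis and vertical below 0.04 rad and ((horizontal distance between carrier_small_hole and dowel_left below 0.004 m and z of carrier_small_hole in the frame of dowel_left below 0.0025 m) or (horizontal distance between carrier_small_hole and dowel_right below 0.004 m and z of carrier_small_hole in the frame of dowel_right below 0.0025 m))), for 0.2 s.
2. the thumbscrew has been turned until it bottoms (value of joint thumbscrew above 3.9 rad), for 0.2 s.
3. the thumbscrew has been backed off a quarter of a turn (value of joint thumbscrew between 2.08 and 2.78 rad), for 0.2 s.
4. every cup is nested in the stack of its size (horizontal distance between each of cup_large_0_mid, cup_large_1_mid, cup_large_2_mid and carrier_large_cup below 0.01 m and z of each of cup_large_0_mid, cup_large_1_mid, cup_large_2_mid in the frame of carrier_large_cup below 0.07 m and angle between each of cup_large_0_mid, cup_large_1_mid, cup_large_2_mid, cup_small_0_mid, cup_small_1_mid's own z axis and vertical below 0.12 rad and linear speed of each of cup_large_0, cup_large_1, cup_large_2, cup_small_0, cup_small_1 below 0.02 m/s and horizontal distance between each of cup_small_0_mid, cup_small_1_mid and carrier_small_cup below 0.01 m and z of each of cup_small_0_mid, cup_small_1_mid in the frame of carrier_small_cup below 0.048 m), for 0.2 s.
At the end, for the whole second after the job is handed in: Both carrier plates lie flat with their holes over the dowels (within 4 mm), the thumbscrew stands a quarter turn (within 0.35 rad) short of bottoming, and every loose cup that is present stands upright, at rest, nested within 10 mm of the axis of the carrier cup of its own size (all of step 1 and all of step 3 and all of step 4); the robot touches nothing.
It fails at once if a carrier plate is lifted out of its lane (large) (z of carrier_large_hole in the frame of fixture above 0.035 m).
It fails at once if a carrier plate is lifted out of its lane (small) (z of carrier_small_hole in the frame of fixture above 0.035 m).
It fails at once if the tape roll is shoved away (distance of tape from where it was at the start of the episode above 0.06 m).
It fails at once if the sample case is shoved away (distance of sample_case from where it was at the start of the episode above 0.06 m).
Of cup_large_0, cup_large_1, cup_large_2, cup_small_0, cup_small_1 only 3 to 5 are there at a start; the rules pass over those that are not, and their reading is None.
At some moment in a run one of cup_large_0, cup_large_1, cup_large_2, cup_small_0, cup_small_1 may be knocked a few centimetres aside while the robot is not near it.
It also fails if it takes over 210 s, if anything falls off the work surface, if the arm or the gripper's body presses on something with over 40 N, if the wrist force passes 120 N, or if a joint passes its speed limit or range.

### The arm

A 7-joint arm with a two-finger parallel gripper is mounted at the origin on a cart in front of the work surface, level with it; the furniture and walls round the work are solid. World frame = base frame: x ahead of the robot, y to its left, z up, the work surface at z = 0. Lengths are in mm, angles in rad, forces in N, time in s.
With the tool pointing down it reaches from about 425 to 950 mm from the base axis. Payload 4.7 kg.
Tool frame: the origin (TCP) lies between the finger pads; the fingertips stand 25 mm ahead of it and the grasp point (between the pads) lies 6 mm ahead of it (bot.tip_reach is the distance from the TCP to the fingertips, in mm); z points along the fingers, y is the line along which they close (so a half turn about z gives the same grasp; the last joint's range is limited). The gripper opens to 87 mm and grips with 3 to 60 N. Pads are 19 mm wide; open, the fingers measure 117 mm over their backs; the gripper's body (75 mm by 190 mm) begins 51 mm behind the grasp point.
Start: joints at [-1.283, 0.469, -0.049, 1.532, 0.024, 1.141, -0.082], TCP at [210.24, 641.443, 211.673] pointing down, gripper open.
Joint ranges: [-2.59, 2.59], [-0.33, 1.99], [-1.39, 1.29], [0.1, 2.45], [-1.04, 4.18], [0.21, 1.99], [-2.66, 2.66]. Speed limits (rad/s): [2.57, 2.57, 3.14, 3.14, 3.14, 3.14, 3.14].

### API

Orientations are given as a rotation vector (axis times angle).
In Python, from plant import bot gives the robot as it stands. Calls block until the motion is done:
- bot.move_pose(position, orientation): joint-space move of the TCP to a pose.
- bot.movel(position, orientation=None, vel=150, until_force=None): straight line of the TCP; orientation=None keeps the orientation; vel is the mean speed in mm/s. With until_force (N) it stops when the force on the tool has changed by that much, and returns True; else False.
- bot.goto_joints(angles): joint-space move.
- bot.move_gripper(opening, force=None): finger opening in mm; force is the grip in N (None keeps the last); returns when the fingers have stopped.
- bot.wait(seconds).
- bot.ik(position, orientation): joint angles nearest the present ones, or None.
- bot.sense(): the state.
- bot.get_image(name): name is "scene" or "top" or "wrist"; returns (picture, depth): 420x560x3 uint8, red, green, blue; 420x560 float32, mm along the optical axis (not along the pixel's ray), 0 where there is no reading.
- bot.get_calibration(name): a dict with "vfov" (degrees; the focal length in pixels is half the picture's height over the tangent of half this angle, whatever the lens; pixels are square), "cx", "cy" (the principal point, pixels), "view" (4x4, takes a point from world to camera coordinates). Camera axes: x right, y down, z forward; pixel columns grow to the right and rows downward; lengths in mm; the calibration is good to about 2 mm. The wrist camera is an equidistant fisheye: a pixel r from the principal point sees the ray r / f radians off the axis. A picture is of the moment at which its call begins: read the wrist's pose just before it. get_calibration takes no time and is no camera call; for the wrist camera it gives the pose at the moment of the call.
A pose or a line that the arm cannot do raises bot.Unreachable and nothing moves.
- bot.close_job(): hands the job in; it is judged then, once.
The state is a dict: "t": time; "qpos": joint angles; "joint_vel": joint speeds; "joint_torque": joint torques, N m; "ee_pos": TCP position; "ee_rot": TCP orientation; "ft_force": force on the tool from outside, world axes, zero at the start; "moment": the same for the moment, N m; "gripper_width": finger opening in mm; "finger_force": force on a finger pad.
Only numpy, scipy, OpenCV 4.12 (cv2) and the standard library are available. Lean on these libraries where they do the work, as an engineer would, in place of code of your own. Each camera call takes 0.05 s, during which the arm holds its last target. There are 200 camera calls.

## Working session

There is one attempt and no reset: what is moved stays moved. The work goes in short steps, each a Python script; the robot and the scene stay as the last script left them, time stands still between calls to the robot, and variables do not carry over. Pictures are saved under pics/ and viewed, at most 14 in all, crops included, and the job is handed in when it is done.

```bash
ls; mkdir -p pics; python3 - <<'E'
from plant import bot
import cv2,numpy as np
s=bot.sense();print(s['t'],s['ee_pos'],s['ee_rot'],s['ft_force'])
for n in ("scene","top","wrist"):
    c=bot.get_calibration(n);print(n,c['vfov'],c['cx'],c['cy'],np.round(c['view'],3).tolist())
    im,d=bot.get_image(n);cv2.imwrite(f"pics/{n}0.png",im[:,:,::-1]);np.save(f"{n}0.npy",d)
    print(d.min(),d.max(),(d==0).mean())
E
```

```text
pics
0.0 [210.08189046 640.80758182 210.58193936] [-0.49548992 -3.10203075  0.00310657] [ 0.46135932  0.37141274 -0.33308285]
scene 48.79537577767437 283.2134255164007 217.1313335310629 [[0.892, -0.451, -0.002, -538.218], [-0.278, -0.547, -0.79, 113.766], [0.356, 0.705, -0.613, 1049.869], [0.0, 0.0, 0.0, 1.0]]
0.0 2311.2769 0.0037287414965986396
top 48.03379049388334 271.66755380712107 208.57253493095124 [[0.018, -1.0, 0.005, -181.655], [-0.984, -0.018, -0.175, 510.365], [0.175, -0.001, -0.985, 1068.703], [0.0, 0.0, 0.0, 1.0]]
0.0 2101.5154 0.0037797619047619047
wrist 65.70646984690485 281.45229998564054 206.90803672462488 [[0.311, 0.95, -0.002, -674.145], [0.913, -0.298, 0.28, -33.639], [0.266, -0.089, -0.96, 392.594], [0.0, 0.0, 0.0, 1.0]]
0.0 1265.1393 0.00844812925170068
```

View pics/top0.png

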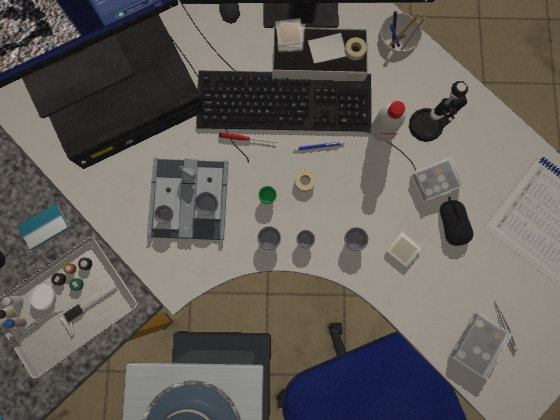

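View pics/scene0.png

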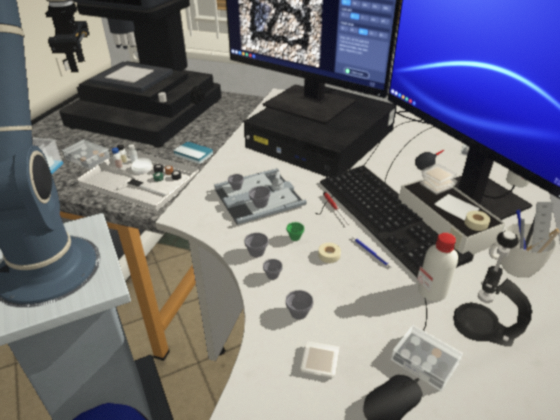

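The top view shows the fixture at about (188,200), grey cups at (268,238), (305,240) and (355,239), a green look-alike at (267,195), the tape at (304,181) and the case at (403,250). The scene view agrees: 2 large cups and 1 small.

```bash
cat > h.py <<'E'
import numpy as np,cv2
from plant import bot
from scipy.spatial.transform import Rotation as R
def rays(c,uv,fish):
    f=210/np.tan(np.radians(c['vfov']/2)); p=(np.atleast_2d(uv).astype(float)-[c['cx'],c['cy']])/f
    if fish:
        r=np.linalg.norm(p,axis=1,keepdims=True)+1e-9; p=p/r*np.tan(r)
    return np.c_[p,np.ones(len(p))]
def w_depth(c,uv,d,fish=False):   # pixel+depth -> world
    r=rays(c,uv,fish)*np.asarray(d).reshape(-1,1); V=c['view']; return (r-V[:3,3])@V[:3,:3]
def w_z(c,uv,z,fish=False):   # pixel on plane of height z -> world
    V=c['view'];o=-V[:3,:3].T@V[:3,3]; d=rays(c,uv,fish)@V[:3,:3]
    return o+d*((z-o[2])/d[:,2])[:,None]
def proj(c,P,fish=False):
    V=c['view'];q=np.atleast_2d(P)@V[:3,:3].T+V[:3,3]; f=210/np.tan(np.radians(c['vfov']/2))
    p=q[:,:2]/q[:,2:]
    if fish:
        r=np.linalg.norm(p,axis=1,keepdims=True)+1e-9; p=p/r*np.arctan(r)
    return p*f+[c['cx'],c['cy']]
def shot(n,name,k=1,box=None):
    c=bot.get_calibration(n); im,d=bot.get_image(n); np.savez(f"{name}.npz",d=d,im=im,V=c['view'],cc=[c['vfov'],c['cx'],c['cy']])
    x0,y0,x1,y1=box or (0,0,560,420)
    cv2.imwrite(f"pics/{name}.png",cv2.resize(im[y0:y1,x0:x1,::-1],None,fx=k,fy=k,interpolation=cv2.INTER_CUBIC)); return c,im,d
def load(name):
    z=np.load(f"{name}.npz"); v=z['cc']; return dict(vfov=v[0],cx=v[1],cy=v[2],view=z['V']),z['im'],z['d']
def rot(yaw):  # tool down, tool y axis (closing line) at world angle yaw
    y=np.array([np.cos(yaw),np.sin(yaw),0]);z=np.array([0,0,-1.]);x=np.cross(y,z)
    return R.from_matrix(np.c_[x,y,z]).as_rotvec()
E
python3 - <<'E'
from h import *
c=bot.get_calibration('top');im=cv2.imread('pics/top0.png');d=np.load('top0.npy')
for n,u in dict(fixc=(188,200),c1=(268,238),c2=(305,240),c3=(355,239),green=(267,195),tape=(304,181),case=(403,250),cA=(164,213),cB=(206,203),scr=(189,168)).items():
    print(n,np.round(w_depth(c,u,d[u[1],u[0]])[0],1))
cv2.imwrite('pics/c0.png',cv2.resize(im[145:255,135:285],None,fx=5,fy=5,interpolation=cv2.INTER_CUBIC))
print(proj(bot.get_calibration('wrist'),[bot.sense()['ee_pos']+np.array([0,0,-25])],True))
E
```

```text
fixc [535.1  30.4  21.8]
c1 [ 447.  -164.9   15.4]
c2 [ 444.  -254.    12.8]
c3 [ 448.5 -374.3   14. ]
green [ 553.3 -160.4   10.8]
tape [ 593.2 -251.8   -1.5]
case [ 424.  -488.8   14.8]
cA [501.7  85.9  24.8]
cB [526.2 -15.1  34. ]
scr [610.   28.5  40.7]
[[281.23521028 236.34002845]]
```

View pics/c0.png

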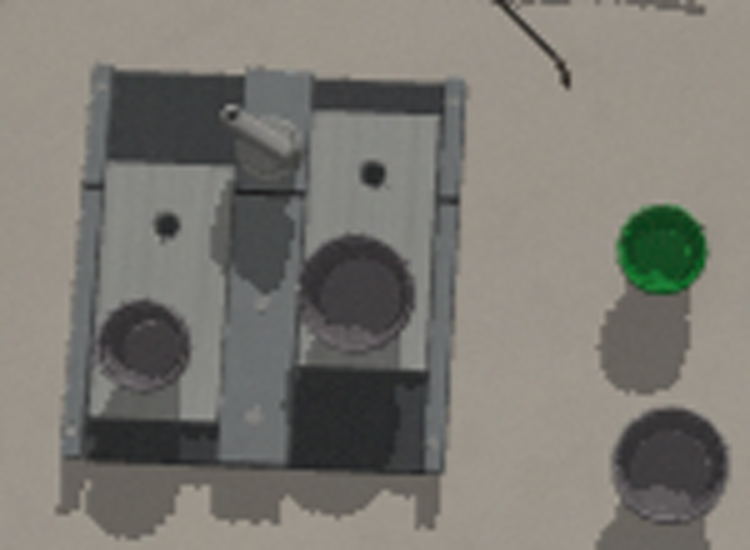

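The crop shows the small carrier in the left lane, with its hole at (167,224) short of the line at y≈190. The large carrier is in the right lane, with its hole at (373,174) past the line. The wing runs from (230,110) to (290,150). The first move is to bring the wrist camera over the fixture.

```bash
python3 - <<'E'
from h import *
c=bot.get_calibration('top')
px=lambda a:(np.array(a)+.5)/5-.5+[135,145]
P=w_z(c,px([(94,66),(465,80),(440,470),(64,458),(88,186),(455,201)]),20);print(np.round(P,1).tolist())
o=P[:4].mean(0);ax=(P[0]+P[1]-P[2]-P[3])/2;ay=(P[0]+P[3]-P[1]-P[2])/2
print(o,np.linalg.norm(ax),np.linalg.norm(ay),np.arctan2(ax[1],ax[0]),np.arctan2(-ay[0],ay[1]))
s=bot.sense();w=bot.get_calibration('wrist');V=w['view'];cp=-V[:3,:3].T@V[:3,3];M=R.from_rotvec(s['ee_rot'])
print('cam in tool',M.inv().apply(cp-s['ee_pos']),'axis',M.inv().apply(V[2,:3]))
for yaw in (-np.pi/2,np.pi/2):
    print(yaw,bot.ik([470,30,260],rot(yaw)),bot.ik([560,30,260],rot(yaw)))
E
```

```text
[[639.7, 121.1, 20.0], [636.1, -61.8, 20.0], [443.0, -56.4, 20.0], [445.5, 123.5, 20.0], [579.1, 120.3, 20.0], [574.9, -59.0, 20.0]]
[541.08079725  31.56542949  20.        ] 193.65549687925022 181.42815667025474 -0.020039422249158466 -0.016972574010073897
cam in tool [  78.24142206    0.22225695 -174.06297105] axis [-2.80183941e-01 -2.77179747e-04  9.59946292e-01]
-1.5707963267948966 [-0.85135953  0.08317724  0.75727546  1.96619682 -0.06358272  1.11568338
 -1.63863002] [-0.77429964  0.29780077  0.81759631  1.78194362 -0.23533733  1.1629958
 -1.4551753 ]
1.5707963267948966 [-0.56912143  0.07901356  0.44780749  1.95454945 -0.03805135  1.1160785
  1.46498297] [-0.46891505  0.24764641  0.41721566  1.76705114 -0.10905597  1.14961039
  1.55247314]
```

```bash
python3 - <<'E'
from h import *
bot.move_pose([580,30,270],rot(np.pi/2)); bot.wait(.3); shot('wrist','w1')
bot.movel([480,-30,270],vel=200); bot.wait(.3); shot('wrist','w2')
a=cv2.imread('pics/w1.png');b=cv2.imread('pics/w2.png')
cv2.imwrite('pics/w12.png',np.vstack([a,b])[:, :]) if 0 else None
print(bot.sense()['t'],bot.sense()['ee_pos'])
E
```

```text
4.125 [480.39806889 -29.65541643 269.76065706]
```

View pics/w1.png

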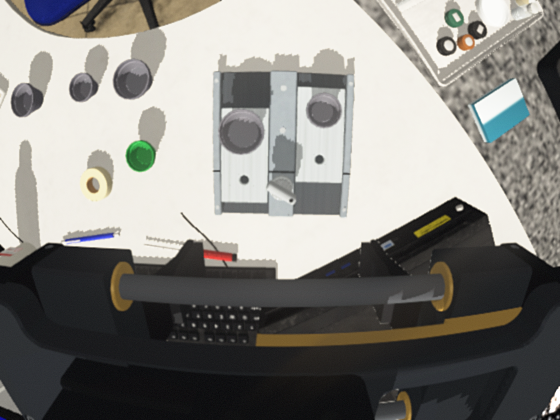

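View pics/w2.png

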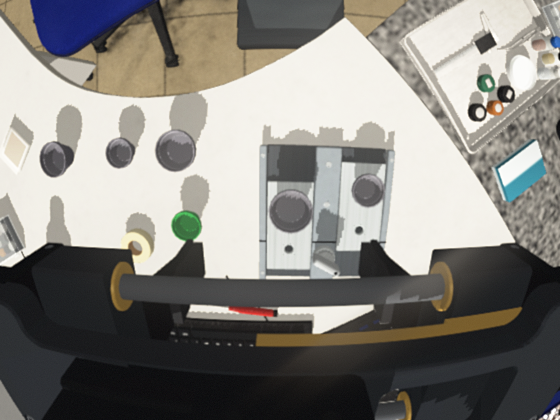

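w1 and w2 show the whole fixture (w1 corners about (216,73), (354,71), (347,215), (220,212)). The loose cups are at (132,78), (83,86) and (27,98) in w1, and at (175,150), (119,152) and (56,159) in w2. I'll fit the rims and fixture from depth and pixels in both views.

```bash
cat >> h.py <<'E'
def cloud(name,fish=True):
    c,im,d=load(name); v,u=np.mgrid[0:420,0:560]; uv=np.c_[u.ravel(),v.ravel()]; D=d.ravel()
    P=w_depth(c,uv,D,fish); P[D==0]=np.nan; return P.reshape(420,560,3)
def rim(P,xy,r,rad,lo=None):   # circle fit to the rim's top points near xy (known rim radius r)
    from scipy.optimize import least_squares
    Q=P.reshape(-1,3); Q=Q[np.hypot(*(Q[:,:2]-xy).T)<rad]; Q=Q[Q[:,2]<110]
    top=np.percentile(Q[Q[:,2]>np.nanmax(Q[:,2])-15][:,2],90) if lo is None else lo
    Q=Q[Q[:,2]>top-5]
    f=least_squares(lambda p:np.hypot(Q[:,0]-p[0],Q[:,1]-p[1])-p[2],[*xy,r-1.5],loss='soft_l1',f_scale=1).x
    return np.round([*f,top,len(Q)],1)
E
python3 - <<'E'
from h import *
S=dict(c1=(447,-165,28),c2=(444,-254,22),c3=(448,-374,28),green=(553,-160,22),cS=(502,86,22),cL=(526,-15,28))
for n in('w1','w2'):
    P=cloud(n);c,_,_=load(n)
    for k,(x,y,r) in S.items():print(n,k,rim(P,(x,y),r,r+10))
    q={'w1':[(216,73),(354,71),(347,215),(220,212),(218,171),(350,171)],'w2':[(262,146),(394,146),(386,275),(263,278)]}[n]
    Z=w_z(c,q,20,True);print(np.round(Z[:,:2],1).tolist(),Z[:4].mean(0)[:2])
    h={'w1':[(238,167),(319,159)],'w2':[(289,248),(359,230)]}[n]
    print('holes',np.round(w_z(c,h,19,True),1).tolist(),[np.round(P[v,u-9],1) for u,v in h])
    wg=P[(abs(P[...,0]-605)<45)&(abs(P[...,1]-30)<30)&(P[...,2]>52)&(P[...,2]<75)]
    m,(e1,e2)=wg.mean(0),np.linalg.eigh(np.cov(wg[:,:2].T))
    print('wing',m,len(wg),np.degrees(np.arctan2(e2[1,1],e2[0,1])),np.ptp(wg[:,:2]@e2,axis=0),np.ptp(wg[:,2]))
E
```

```text
w1 c1 [ 445.2 -167.1   26.7   41.4  265. ]
w1 c2 [ 445.3 -253.8   20.7   35.3  177. ]
w1 c3 [ 446.9 -372.9   26.7   41.1  217. ]
w1 green [ 549.8 -161.    20.7   35.3  204. ]
w1 cS [495.8  81.3  20.7  51.5 200. ]
w1 cL [521.4 -17.8  26.5  58.9 264. ]
[[445.1, -54.1], [441.6, 124.8], [637.1, 121.8], [633.0, -54.0], [575.6, -54.1], [575.3, 122.7]] [539.19979425  34.6162943 ]
holes [[570.7, -26.9, 19.0], [559.9, 80.3, 19.0]] [array([570.1, -38.6,  22.1]), array([559.8,  68.2,  20.8])]
wing [594.67744294  30.24479201  63.06745952] 310 59.1155449900117 [10.48362591 39.43964229] 14.629739986762928
w2 c1 [ 444.8 -167.2   26.7   41.5  283. ]
w2 c2 [ 444.7 -253.9   20.7   35.4  189. ]
w2 c3 [ 446.5 -373.1   26.8   41.2  224. ]
w2 green [ 549.3 -161.    20.8   35.4  186. ]
w2 cS [495.   81.5  20.7  51.2 195. ]
w2 cL [520.7 -17.7  26.6  58.6 259. ]
[[443.3, -54.6], [439.8, 123.1], [633.8, 130.6], [635.3, -56.2]] [538.06908545  35.7215577 ]
holes [[587.0, -18.3, 19.0], [560.2, 81.0, 19.0]] [array([585.2, -31.1,  23.2]), array([559.3,  67.3,  21. ])]
wing [594.2480026   29.88813398  62.3358496 ] 276 60.23453999639448 [11.22614244 39.64169112] 15.027371744425444
```

Both views agree: c1 and c3 are large, c2 is small, and the wing stands at about 59.7° (joint ≈ 2.09). The large carrier must go about 11 mm to -x and the small one about 15 mm to +x. Pushing now.

```bash
python3 - <<'E'
from h import *
r=rot(np.pi/2)
bot.move_gripper(0,20)
def push(x0,x1,y,z):
    bot.move_pose([x0,y,z+80],r); bot.movel([x0,y,z],vel=100,until_force=6)
    print(bot.sense()['ee_pos']); hit=bot.movel([x1,y,z],vel=15,until_force=10)
    s=bot.sense();print(hit,s['ee_pos'],s['ft_force'],s['t'])
    e=s['ee_pos'];bot.movel([e[0]+(4 if x0>x1 else -4),y,z],vel=40); bot.movel([e[0]+(4 if x0>x1 else -4),y,z+100],vel=150)
push(568,540,-17.7,68)
push(455,494,81.4,64)
bot.move_pose([500,30,270],r); bot.wait(.3)
c,im,d=shot('wrist','w3');P=cloud('w3')
for k,(x,y,rr) in dict(cS=(513,84,22),cL=(513,-16,28),c1=(445,-167,28),c2=(445,-254,22),c3=(447,-373,28)).items():print(k,rim(P,(x,y),rr,rr+10))
for y in(-17,82):
  for x in (550,590):
    m=P[(abs(P[...,0]-x)<5)&(abs(P[...,1]-y-15)<5)];print(x,y,np.median(m[:,2]))
cv2.imwrite('pics/w3c.png',cv2.resize(im[100:300,200:440,::-1],None,fx=3,fy=3,interpolation=2))
E
```

```text
[568.61200612 -17.75001523  68.68278756]
False [540.06027296 -17.69084549  67.99924589] [-0.55906252  0.47314703 -0.38152827] 9.2667
[455.63610808  81.28850672  64.42818903]
False [493.9378604   81.40914269  63.9793096 ] [ 0.58064282  0.14419552 -0.2357463 ] 14.6333
cS [495.3  81.7  20.4  51.9 126. ]
cL [521.2 -17.5  26.3  58.5 259. ]
c1 [ 444.9 -167.    26.7   41.5  269. ]
c2 [ 444.9 -253.7   20.8   35.3  180. ]
c3 [ 446.7 -372.9   26.8   41.2  203. ]
550 -17 19.97500667990846
590 -17 22.88097496320972
550 82 19.767597766134305
590 82 22.150064722758742
```

View pics/w3c.png

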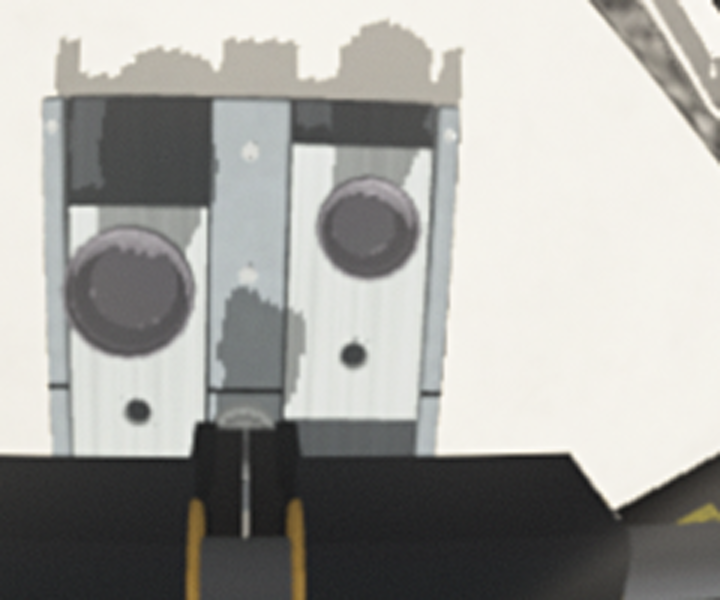

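The crop shows both plates unmoved: the large hole at (137,411) is still past the line and the small one at (352,354) is still short of it. So the fingers touched nothing. I'll check the tip geometry with a picture at the push pose.

```bash
python3 - <<'E'
from h import *
r=rot(np.pi/2)
print(bot.tip_reach,bot.sense()['gripper_width'])
bot.move_pose([568,-17.7,148],r); bot.movel([568,-17.7,68],vel=100,until_force=6)
c,im,d=shot('scene','s1',5,(195,130,325,240))
s=bot.sense();print(s['ee_pos'],s['gripper_width'],proj(c,[[568,-17.7,43]])*1, (proj(c,[[568,-17.7,43]])-[195,130])*5)
E
```

```text
25.0 0.14227519814624007
[568.67678992 -17.79722888  68.76413877] 0.5921539919293696 [[274.27636855 191.03952091]] [[396.38184277 305.19760456]]
```

View pics/s1.png

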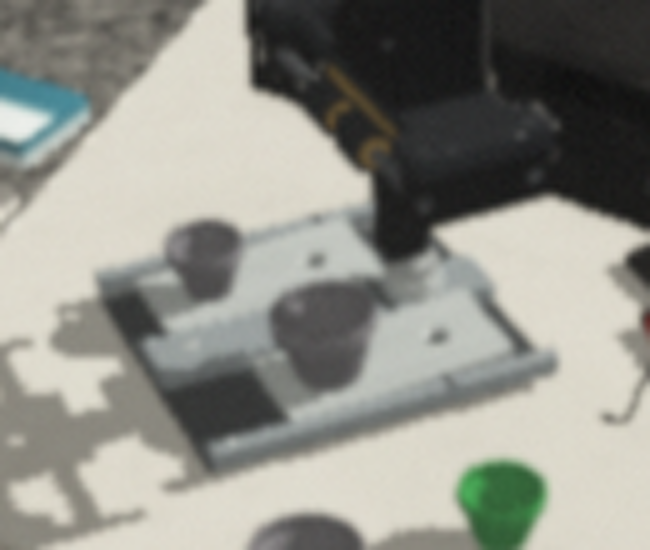

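The fingertips appear at crop (400,250), above the predicted (396,305), so they are higher or further off than computed. The scene camera's depth can tell which.

```bash
python3 - <<'E'
from h import *
P=cloud('s1',False);c,im,d=load('s1')
print('cL',proj(c,[[521,-18,59],[495,81.5,51],[553,-160,35]])-[195,130])
for a in((400,250),(395,220),(420,230),(385,240),(322,290),(205,235),(500,475)):
    u,v=[int(195+a[0]/5),int(130+a[1]/5)];print(a,np.round(P[v,u],1))
for k,(x,y,rr) in dict(cS=(495,81,22),cL=(521,-17,28),g=(550,-161,22)).items():print(k,rim(P,(x,y),rr,rr+10))
m=P[(np.abs(P[...,0]-568)<60)&(np.abs(P[...,1]+18)<60)&(P[...,2]>45)&(P[...,2]<100)&(im.max(-1)<60)]
for lo in range(45,100,8):
    q=m[(m[:,2]>=lo)&(m[:,2]<lo+8)];print(lo,len(q),q.min(0) if len(q) else '',q.max(0) if len(q) else '')
E
```

```text
cL [[62.74739376 60.6813383 ]
 [38.90791307 46.95818211]
 [99.6301585  95.43730752]]
(400, 250) [564.5 -30.4  85.9]
(395, 220) [561.6 -31.2 105.2]
(420, 230) [ 538.4 -106.7  149.4]
(385, 240) [558.4 -25.7  91.1]
(322, 290) [535.8   7.7  47.1]
(205, 235) [505.4  93.8  40.7]
(500, 475) [ 561.1 -147.    24.1]
cS [497.4  77.6  20.3  48.2  61. ]
cL [526.4 -18.7  32.3 108.    2. ]
g [ 551.9 -165.8   20.5   33.    79. ]
45 0  
53 0  
61 0  
69 0  
77 10 [558.2214715  -31.25011752  79.6971099 ] [571.51493502 -14.01089457  84.8279113 ]
85 26 [557.63913361 -32.25178734  85.01288918] [577.21326358 -11.9558306   92.12851943]
93 17 [557.56184382 -33.93523257  93.36720357] [567.40856224 -12.74920569  99.41707554]
```

```bash
python3 - <<'E'
from h import *
s=bot.sense();T=R.from_rotvec(s['ee_rot']);c,im,d=shot('wrist','w4',1.0)
P=cloud('w4');Q=T.inv().apply((P.reshape(-1,3)-s['ee_pos'])).reshape(P.shape)
for v in range(230,300,5):print(v,[np.round(Q[v,u]).tolist() for u in(262,272,290,300)], im[v,272])
cc=dict(c)
for z in(25,0,-11,-30):print(z,proj(c,[s['ee_pos']+T.apply([0,0,z])],True))
print(s)
E
```

```text
230 [[-4.0, -13.0, 47.0], [-4.0, -6.0, 49.0], [-4.0, 7.0, 47.0], [-4.0, 14.0, 47.0]] [229 231 227]
235 [[-8.0, -14.0, 47.0], [-7.0, -6.0, 46.0], [-8.0, 7.0, 48.0], [-8.0, 14.0, 48.0]] [229 231 228]
240 [[-12.0, -14.0, 47.0], [-12.0, -6.0, 47.0], [-12.0, 7.0, 47.0], [-12.0, 14.0, 47.0]] [207 211 205]
245 [[-15.0, -14.0, 46.0], [11.0, -4.0, -16.0], [11.0, 5.0, -16.0], [-15.0, 14.0, 46.0]] [42 44 44]
250 [[-19.0, -14.0, 45.0], [11.0, -4.0, -22.0], [11.0, 5.0, -22.0], [-19.0, 14.0, 46.0]] [44 44 43]
255 [[39.0, -5.0, -89.0], [11.0, -4.0, -29.0], [10.0, 5.0, -27.0], [39.0, 6.0, -90.0]] [43 43 43]
260 [[39.0, -5.0, -92.0], [10.0, -4.0, -32.0], [11.0, 5.0, -34.0], [39.0, 6.0, -93.0]] [42 41 40]
265 [[39.0, -5.0, -95.0], [11.0, -4.0, -39.0], [11.0, 5.0, -39.0], [38.0, 6.0, -94.0]] [41 40 39]
270 [[39.0, -4.0, -98.0], [11.0, -4.0, -44.0], [11.0, 4.0, -44.0], [38.0, 6.0, -96.0]] [41 40 39]
275 [[38.0, -4.0, -99.0], [11.0, -3.0, -49.0], [11.0, 4.0, -49.0], [37.0, 6.0, -97.0]] [37 36 35]
280 [[36.0, -4.0, -99.0], [35.0, -2.0, -96.0], [34.0, 3.0, -95.0], [36.0, 6.0, -99.0]] [62 61 61]
285 [[36.0,
[... 448 characters left out ...]
ay([-0.39076907,  0.49308901,  0.45873105,  1.94489668, -0.30608664,
        0.76981674,  1.81301882]), 'joint_vel': array([-7.30011944e-04, -1.80690477e-03, -3.64606532e-07,  3.83468755e-04,
        1.15693167e-04,  1.94997372e-03, -2.00385799e-03]), 'joint_torque': array([-1.28525196e-02, -4.22012758e+01,  5.51284119e+00, -1.71041286e+01,
        4.43734147e-02,  6.98022055e-02, -2.68960866e-04]), 'ee_pos': array([568.67678992, -17.79722888,  68.76413877]), 'ee_rot': array([2.16963564e-04, 3.13997660e+00, 1.47427772e-04]), 'ft_force': array([0.1530967 , 0.32025589, 0.69051979]), 'moment': array([0.03295769, 0.00506543, 0.00352965]), 'finger_force': 0.0, 'gripper_width': 0.5921539919293696}
```

View pics/w4.png

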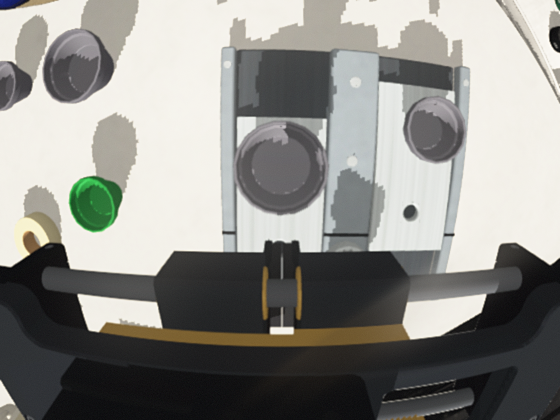

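The wrist picture shows the closed fingers ending at row ~243, which is tool z ≈ -13 rather than +25. Let me check the open fingers in w1.

```bash
python3 - <<'E'
from h import *
e=np.array([580.4,30.2,269.8]);T=R.from_rotvec(rot(np.pi/2))
P=cloud('w1');Q=T.inv().apply(P.reshape(-1,3)-e).reshape(P.shape)
for v in range(236,300,6):print(v,[np.round(Q[v,u]).tolist() for u in(170,180,190,200,362,372,385,400)])
m=(Q[...,2]<40)&(abs(Q[...,0])<14)&(abs(Q[...,1])<70)
for lo in range(-60,40,8):
    q=Q[m&(Q[...,2]>=lo)&(Q[...,2]<lo+8)]
    if len(q):print(lo,len(q),[np.round(np.percentile(q[q[:,1]*s>0][:,1],[1,99])) for s in(1,-1) if (q[:,1]*s>0).any()])
E
```

```text
236 [[-97.0, -169.0, 270.0], [-97.0, -153.0, 269.0], [-96.0, -136.0, 268.0], [-96.0, -121.0, 268.0], [-96.0, 121.0, 270.0], [-96.0, 137.0, 269.0], [-90.0, 152.0, 252.0], [-83.0, 168.0, 234.0]]
242 [[-107.0, -170.0, 269.0], [-107.0, -154.0, 270.0], [13.0, -48.0, -17.0], [11.0, -44.0, -11.0], [11.0, 45.0, -11.0], [13.0, 50.0, -16.0], [-92.0, 147.0, 235.0], [-86.0, 163.0, 218.0]]
248 [[-113.0, -168.0, 261.0], [-116.0, -155.0, 269.0], [11.0, -47.0, -21.0], [10.0, -43.0, -18.0], [9.0, 44.0, -16.0], [12.0, 48.0, -22.0], [-95.0, 142.0, 221.0], [-87.0, 156.0, 200.0]]
254 [[-127.0, -173.0, 269.0], [13.0, -49.0, -33.0], [12.0, -45.0, -30.0], [7.0, -43.0, -19.0], [6.0, 44.0, -17.0], [11.0, 46.0, -29.0], [13.0, 52.0, -32.0], [-90.0, 152.0, 188.0]]
260 [[-138.0, -174.0, 269.0], [12.0, -48.0, -37.0], [11.0, -43.0, -36.0], [4.0, -43.0, -20.0], [3.0, 44.0, -18.0], [11.0, 45.0, -35.0], [13.0, 50.0, -40.0], [-92.0, 149.0, 176.0]]
266 [[12.0, -51.0, -45.0], [12.0, -46.0, -43.0], [9.0, -43.0, -37.0], [1.0, -43.0, -23.0], [1.0, 44.0, -21.0], [9.0, 44.0, -38.0], [11.0, 49.0, -42.0], [13.0, 55.0, -46.0]]
2
[... 531 characters left out ...]
 [[32.0, -30.0, -99.0], [33.0, -27.0, -99.0], [33.0, -25.0, -99.0], [33.0, -21.0, -100.0], [33.0, 23.0, -98.0], [33.0, 26.0, -99.0], [33.0, 29.0, -99.0], [33.0, 34.0, -100.0]]
296 [[30.0, -31.0, -99.0], [31.0, -27.0, -100.0], [31.0, -24.0, -100.0], [31.0, -22.0, -99.0], [32.0, 23.0, -100.0], [32.0, 25.0, -100.0], [31.0, 29.0, -100.0], [31.0, 34.0, -100.0]]
-60 300 [array([44., 57.]), array([-55., -42.])]
-52 478 [array([44., 56.]), array([-54., -43.])]
-44 488 [array([44., 55.]), array([-53., -43.])]
-36 450 [array([44., 53.]), array([-52., -42.])]
-28 457 [array([44., 53.]), array([-51., -42.])]
-20 429 [array([44., 53.]), array([-52., -42.])]
-12 19 [array([45., 51.]), array([-51., -43.])]
```

The open fingers also end at tool z ≈ -11, so the tips really sit about 36 mm short of the stated reach. I'll confirm with a gentle touch on bare desk.

```bash
python3 - <<'E'
from h import *
r=rot(np.pi/2)
bot.movel([568,-17.7,130],vel=150); bot.move_pose([500,-98,40],r); bot.movel([500,-98,10],vel=60)
h=bot.movel([500,-98,-18],vel=15,until_force=4); s=bot.sense();print(h,s['ee_pos'],s['ft_force'],s['t'])
bot.movel([500,-98,60],vel=100)
E
```

```text
True [500.03420312 -97.97128794 -10.45192776] [-0.64417493  1.00355088  5.14697661] 21.375
```

The touch confirms it: tips are at TCP z + 10.4. I'll redo the pushes with that correction.

```bash
echo "TIP=10.4  # measured: tip z = TCP z + TIP" >> h.py; python3 - <<'E'
from h import *
r=rot(np.pi/2)
def push(x0,x1,y,zt):
    z=zt-TIP
    bot.move_pose([x0,y,z+80],r); print(bot.movel([x0,y,z],vel=100,until_force=6))
    hit=bot.movel([x1,y,z],vel=15,until_force=10)
    s=bot.sense();print(hit,s['ee_pos'],s['ft_force'],s['t'])
    e=s['ee_pos'];d=4 if x0>x1 else -4;bot.movel([e[0]+d,y,z],vel=40); bot.movel([e[0]+d,y,z+100],vel=150)
push(570,542,-17.7,43)
push(453,492,81.4,39)
bot.move_pose([500,30,235],r); bot.wait(.3)
c,im,d=shot('wrist','w5');P=cloud('w5')
for k,(x,y,rr) in dict(cS=(513,84,22),cL=(513,-16,28)).items():print(k,rim(P,(x,y),rr,rr+10))
for y in(-17,82):
  for x in (550,585):
    m=P[(abs(P[...,0]-x)<5)&(abs(P[...,1]-y-15)<5)];print(x,y,np.median(m[:,2]))
E
```

```text
False
True [550.25476663 -17.96151883  33.68521993] [ 1.44380712  0.36010308 -0.69463387] 25.2167
False
True [486.25426419  81.28595661  27.85782881] [-0.52096371  0.11796999  0.23508727] 30.0333
cS [517.3  81.3  20.3  49.2 250. ]
cL [510.7 -18.1  26.4  55.3 338. ]
550 -17 14.6244689891629
585 -17 15.027593092620968
550 82 14.799852519569034
585 82 15.171553067628887
```

Both plates lie flat (tops at 14.6–15.2 mm at both ends). Next is the thumbscrew, starting with reach over the full turn.

```bash
python3 - <<'E'
from h import *
P=cloud('w5')
for z0 in (58,61):
    wg=P[(np.hypot(P[...,0]-595,P[...,1]-30)<28)&(P[...,2]>z0)&(P[...,2]<75)]
    e=np.linalg.eigh(np.cov(wg[:,:2].T))[1];print(z0,wg.mean(0),len(wg),np.degrees(np.arctan2(e[1,1],e[0,1])))
for y0 in(149.7,-30.3):
    print([ (None if q is None else q.round(2).tolist()) for q in (bot.ik([594.5,30,33],rot(np.radians(y0-a))) for a in(0,60,115))])
E
```

```text
58 [nan nan nan] 0 nan
61 [nan nan nan] 0 nan
[[0.06, 0.56, -0.24, 1.87, 0.19, 0.73, 2.33], [-0.5, 0.6, 0.53, 1.9, -0.43, 0.75, 1.83], [-0.56, 0.62, 0.6, 1.91, -0.49, 0.77, 0.93]]
[[-0.69, 0.69, 0.81, 1.91, -0.68, 0.83, -0.04], [-0.85, 0.85, 1.1, 1.92, -0.93, 1.0, -0.87], [-0.85, 0.85, 1.1, 1.92, -0.93, 1.0, -1.83]]
  avg = a.mean(axis, **keepdims_kw)
  ret = um.true_divide(
<stdin>:5: RuntimeWarning: Degrees of freedom <= 0 for slice
  c *= np.true_divide(1, fact)
  c *= np.true_divide(1, fact)
<stdin>:5: RuntimeWarning: Mean of empty slice.
```

```bash
python3 - <<'E'
from h import *
y0=-30.3;p=np.array([594.5,30,43-TIP]);rr=lambda a:rot(np.radians(y0-a))
bot.move_gripper(40,25); bot.move_pose(p+[0,0,70],rr(0)); print(bot.movel(p,vel=80,until_force=6))
w=bot.move_gripper(0,25); s=bot.sense();print(s['gripper_width'],s['finger_force'],s['ft_force'],s['moment'])
m0=s['moment'][2]
for a in list(range(8,104,8))+list(range(104,119,2)):
    bot.movel(p,rr(a),vel=40); s=bot.sense()
    y=R.from_rotvec(s['ee_rot']).as_matrix()[:,1]
    print(a,round(s['moment'][2]-m0,3),s['gripper_width'].round(1),np.degrees(np.arctan2(y[1],y[0])).round(1),s['t'].__round__(1),s['ft_force'].round(1))
    if abs(s['moment'][2]-m0)>1.0:break
E
```

```text
False
9.716923320374578 24.997496008872986 [ 5.73787471 -3.12438183 -4.22142067] [-0.67657491 -1.11247196 -0.05175674]Traceback (most recent call last):
  File "<stdin>", line 9, in <module>
AttributeError: 'float' object has no attribute 'round'
```

```bash
python3 - <<'E'
from h import *
y0=-30.3;p=np.array([594.5,30,43-TIP]);rr=lambda a:rot(np.radians(y0-a))
for a in list(range(16,104,8))+list(range(104,119,2)):
    bot.movel(p,rr(a),vel=40); bot.wait(.1);s=bot.sense()
    y=R.from_rotvec(s['ee_rot']).as_matrix()[:,1]
    print(a,np.round([s['moment'][2],s['gripper_width'],np.degrees(np.arctan2(y[1],y[0])),s['t'],*s['ft_force']],2))
    if abs(s['moment'][2])>1.0:break
E
```

```text
16 [ -0.05   9.91 -46.34  36.76   5.53  -2.72  -4.15]
24 [ 3.000e-02  9.930e+00 -5.433e+01  3.715e+01  4.920e+00 -2.200e+00
 -2.580e+00]
32 [-1.000e-02  9.950e+00 -6.225e+01  3.754e+01  5.190e+00 -2.340e+00
 -3.750e+00]
40 [-1.000e-02  9.830e+00 -7.024e+01  3.793e+01  5.660e+00 -2.180e+00
 -2.860e+00]
48 [-1.000e-02  1.003e+01 -7.824e+01  3.833e+01  4.590e+00 -1.860e+00
 -3.100e+00]
56 [-5.000e-02  9.110e+00 -8.617e+01  3.872e+01  5.310e+00 -1.830e+00
 -3.060e+00]
64 [-7.000e-02  9.700e+00 -9.416e+01  3.911e+01  6.240e+00 -1.720e+00
 -2.480e+00]
72 [-5.0000e-02  9.9300e+00 -1.0215e+02  3.9500e+01  5.2500e+00 -1.5500e+00
 -1.9100e+00]
80 [-4.0000e-02  9.5400e+00 -1.1014e+02  3.9890e+01  5.2000e+00 -9.1000e-01
 -2.5300e+00]
88 [-3.0000e-02  9.9400e+00 -1.1814e+02  4.0280e+01  4.9500e+00  3.6000e-01
 -1.6900e+00]
96 [-2.0000e-02  1.0130e+01 -1.2613e+02  4.0670e+01  5.4300e+00 -1.1700e+00
 -1.3100e+00]
104 [-7.0000e-02  1.0210e+01 -1.3413e+02  4.1070e+01  5.8800e+00 -3.6000e-01
 -1.0100e+00]
106 [  -0.      9.83 -136.13   41.42    6.59   -0.24   -2.03]
108 [-4.0000e-02  9.7800e+00 -1.3812e+02  4.1770e+01  6.0200e+00 -4.9000e-01
 -2.4000e+00]
110 [ 3.0000e-02  9.9200e+00 -1.4012e+02  4.2120e+01  6.2400e+00 -5.5000e-01
 -1.9600e+00]
112 [   0.48    9.6  -142.     42.47    6.12   -0.62   -1.83]
114 [   0.55   10.29 -143.98   42.82    6.27   -0.25   -1.72]
116 [   0.58   10.76 -145.96   43.17    5.34    0.62   -2.1 ]
118 [   0.67   11.04 -147.94   43.52    5.84   -0.65   -0.92]
```

The moment jumps to 0.5 Nm past yaw ≈ -140.7°, which is the stop. I'll regrip there and back off 90°.

```bash
python3 - <<'E'
from h import *
p=np.array([594.5,30,43-TIP])
bot.move_gripper(30,25); bot.movel(p,rot(np.radians(-140.7)),vel=40); bot.move_gripper(0,25); bot.wait(.2)
print(bot.sense()['moment'],bot.sense()['gripper_width'])
for a in np.arange(-130.7,-50,10): bot.movel(p,rot(np.radians(a)),vel=40)
bot.wait(.3);s=bot.sense();y=R.from_rotvec(s['ee_rot']).as_matrix()[:,1];print(s['moment'],np.degrees(np.arctan2(y[1],y[0])),s['gripper_width'])
bot.move_gripper(40); bot.movel(p+[0,0,100],vel=120)
bot.move_pose([500,-60,235],rot(np.pi/2)); bot.wait(.2)
shot('wrist','w6'); P=cloud('w6')
for k,(x,y,rr) in dict(cS=(517,81,22),cL=(511,-18,28),c1=(445,-167,28),c2=(445,-254,22),c3=(447,-373,28)).items():print(k,rim(P,(x,y),rr,rr+10))
c,im,d=shot('top','t2',5,(135,145,285,255));P=cloud('t2',False)
wg=P[(np.hypot(P[...,0]-595,P[...,1]-30)<28)&(P[...,2]>50)&(P[...,2]<80)]
if len(wg)>10:
  e=np.linalg.eigh(np.cov(wg[:,:2].T))[1];print('wing',wg.mean(0),len(wg),np.degrees(np.arctan2(e[1,1],e[0,1])))
print(bot.sense()['t'])
E
```

```text
[ 0.51612153 -0.82970097  0.07100405] 9.967486134033685
[-0.45851376 -1.28253694  0.06706383] -51.05369079578845 9.870306438114055
cS [517.3  81.1  20.7  49.1 253. ]
cL [510.6 -18.8  26.3  55.1 323. ]
c1 [ 444.8 -167.3   26.6   41.6  328. ]
c2 [ 444.8 -253.9   20.8   35.3  246. ]
c3 [-1.631330e+05  1.107771e+05  1.977976e+05  4.130000e+01  5.800000e+01]
52.3833
```

View pics/w6.png

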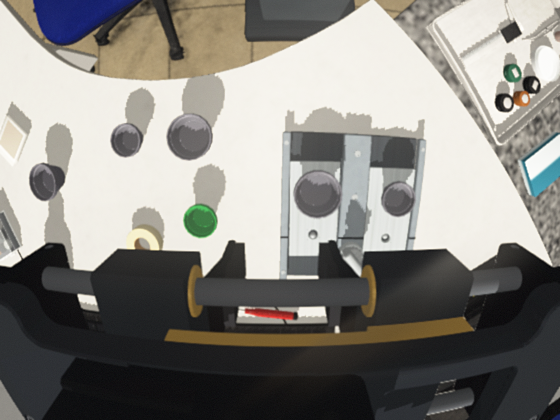

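The picture shows that c3 has been knocked to (46,181); everything else is in place. I'll nest c1 and c2 and find c3 on the way.

```bash
cat >> h.py <<'E'
def nest(src,dst,z0,hgrip,rise,op,n=1,yaw=np.pi/2):
    """pick cup with rim axis src off desk, nest as n-th on carrier cup at dst. hgrip: tip height over foot"""
    r=rot(yaw); zg=hgrip-TIP; zp=14+rise*n+hgrip-TIP
    bot.move_gripper(op,12); bot.move_pose([*src,zg+90],r); print('down',bot.movel([*src,zg],vel=100,until_force=5))
    bot.move_gripper(0,12); s=bot.sense(); print('grip',s['gripper_width'],s['finger_force'])
    bot.movel([*src,zg+90],vel=150); print('held',bot.sense()['gripper_width'])
    bot.move_pose([*dst,zp+60],r); bot.movel([*dst,zp+12],vel=100); bot.wait(.2)
    h=bot.movel([*dst,zp-2],vel=20,until_force=3); s=bot.sense(); print('place',h,s['ee_pos'],'want z',zp,s['ft_force'])
    bot.move_gripper(op); bot.movel([*dst,zp+80],vel=120); print('t',bot.sense()['t'])
E
python3 - <<'E'
from h import *
nest((444.9,-167.2),(510.7,-18.3),14,29,15,74)
r=rot(np.pi/2); bot.move_pose([500,-150,235],r); bot.wait(.2); shot('wrist','w7'); P=cloud('w7')
for k,(x,y,rr) in dict(cS=(517,81,22),cL=(511,-18,28),c2=(445,-254,22)).items():print(k,rim(P,(x,y),rr,rr+10))
q=P.reshape(-1,3);q=q[(q[:,2]>33)&(q[:,2]<60)&(q[:,1]<-300)&(q[:,1]>-460)&(q[:,0]>380)&(q[:,0]<560)];print(len(q),q.min(0),q.max(0),np.median(q,0))
m=np.median(q,0)[:2];print('c3',rim(P,m,28,38))
E
```

```text
down False
grip 55.67112970055982 12.000093668902991
held 55.58107621043088
place True [511.3736465  -18.85311134  48.3850861 ] want z 47.6 [ 1.61180201 -1.39665428 -0.21473736]
t 59.8083
cS [517.4  81.   20.7  49.1 230. ]
cL [510.7 -19.   26.7  70.9 368. ]
c2 [ 444.6 -254.2   20.6   35.3  249. ]
404 [ 465.12160426 -427.35259399   33.01903913] [ 519.76220351 -372.16974322   43.18982081] [ 492.63601981 -400.84757794   39.00873927]
c3 [ 492.9 -399.8   26.7   41.2  290. ]
```

c1 is nested (rim at 70.9), and c3 now stands upright at (492.9, -399.8). Next come c2 and c3.

```bash
python3 - <<'E'
from h import *
nest((444.8,-254),(517.4,81.1),14,24,13,64)
nest((492.9,-399.8),(510.7,-18.6),14,29,15,74,n=2)
r=rot(np.pi/2); bot.move_pose([500,-60,260],r); bot.wait(.2); shot('wrist','w8'); P=cloud('w8')
for k,(x,y,rr) in dict(cS=(517,81,22),cL=(511,-18,28)).items():print(k,rim(P,(x,y),rr,rr+10))
for y in(-17,82):
    m=P[(abs(P[...,0]-555)<5)&(abs(P[...,1]-y-15)<5)];print(y,np.median(m[:,2]))
bot.move_pose([480,-200,260],r); bot.wait(.2); c,im,d=shot('scene','s2',4,(195,130,345,250));shot('wrist','w9')
P=cloud('s2',False)
wg=P[(np.hypot(P[...,0]-598,P[...,1]-28)<28)&(P[...,2]>48)&(P[...,2]<80)]
e=np.linalg.eigh(np.cov(wg[:,:2].T))[1];print('wing',wg.mean(0),len(wg),np.degrees(np.arctan2(e[1,1],e[0,1])))
c,im,d=shot('top','t3',5,(135,145,285,255))
E
```

```text
down False
grip 43.02423011904367 12.000264036105364
held 43.18774414448827
place True [518.12398414  81.17238594  41.26824548] want z 40.6 [ 1.39220465 -0.63229266  1.60384821]
t 68.55
down False
grip 54.73385652872628 12.000133625042508
held 54.26839313777604
place True [511.08797392 -18.55652037  63.66886142] want z 62.6 [-0.18808138  0.22097035  4.32112299]
t 77.4167
cS [517.2  81.2  20.6  62.8 243. ]
cL [510.3 -18.4  26.3  86.2 351. ]
-17 nan
82 15.115667052643829
wing [595.92551863  21.33055542  57.66022483] 65 -144.58602157971646
  return _methods._mean(a, axis=axis, dtype=dtype,
  ret = ret.dtype.type(ret / rcount)
```

View pics/t3.png

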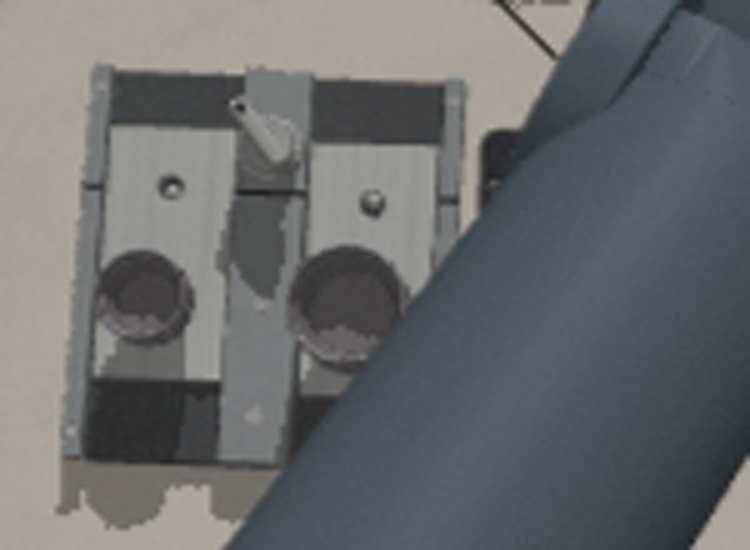

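View pics/s2.png

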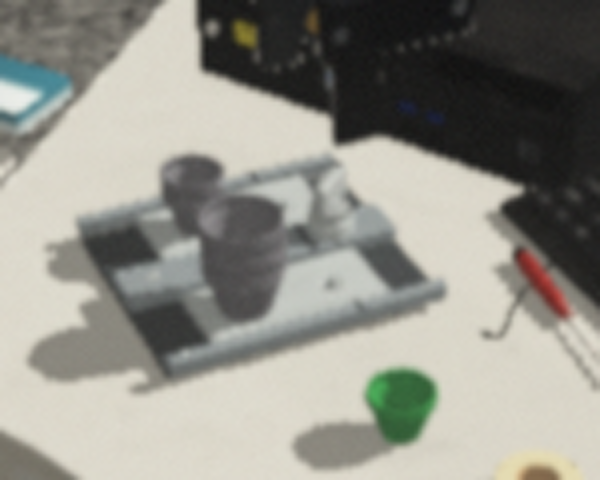

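Both dowels show through the holes at (172,187) and (373,203). The stack rims sit at 86.2 and 62.8 mm as they should, and the wing is about 40–45° off fixture x, i.e. joint ≈ 2.4. No loose grey cup is left, so I'm handing in.

```bash
python3 - <<'E'
from h import *
print(bot.sense()['t'],bot.sense()['ft_force'],bot.close_job())
E
```

```text
the job is handed in; nothing more can be done
79.2083 [-0.73632181 -0.19427673 -0.0779391 ] None
```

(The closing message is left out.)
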